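# Move a tag carrier to the next rail and latch it

### The job

Move the order tag carrier from its rail to the next one: slide it along to the end stop, out from under the hold-down bar without forcing it up against that bar, lift it over the stop and hang it on the near end of the other rail. Then slide it along that rail, over the spring tooth and against the spring buffer, until the tooth snaps up behind it and it stays latched when let go. Work by feel, pressing into the catch only hard enough to latch it and never ramming the buffer solid, and leave the other things on the bench as they are.

Things in the scene. Friction and masses are not known exactly. Their poses are not given: they have to be found in the camera images.
- carrier: Tag carrier, loose, about 150 g: inverted-U aluminium saddle that straddles a rail. Origin: centre of the bridge's flat underside, which rests on the rail's top line; z up, y along the rail, x across. Bridge 25 (x) x 50 (y) mm, z 0 to 4. Side plates 2.5 mm thick, 50 mm long, at x = -11 and +11, reach down to z = -45; the slot between them is 20 mm wide. White card on the -x plate.
- carrier_tab (a point): Grip point 30 mm above the carrier's origin, in its upright grey grip tab: 12 mm (x) by 26 mm (y), from z = 4 to z = 48 of the carrier. Pinch it across x, from above.
- carrier_ear (a point): Root of the carrier's ear, a 6 mm steel rod that sticks out 19 mm to +x from the +x side plate, 15 mm below the carrier's origin, at its mid-length.
- rail_a: First rail, fixed stand. Origin: underside of its base (60 x 210 x 12 mm), midway between the posts; y along the rail, z up. Rail: 10 mm round bar at x = 0, top at z = 120 mm, where a hanging carrier's origin lies. 10 mm posts at y = -90 and +90 mm rise 16 mm above the rail's top as end stops. The carrier starts with its centre at y = -10 to +55 and touches the -y stop at y = -60.
- hold_bar: Hold-down bar, fixed to the first rail's stand. Origin: its free (-y) end, 38 mm to -y of that rail's middle. A 6 mm bar parallel to the rail, 26 mm to +x of it, running from here to the +y post, its underside 6 mm above the ear of a resting carrier. So the carrier can be lifted only once its centre has passed y = -41 mm of the first rail.
- rail_b: Second rail, fixed stand of the same kind on the -y side of the first, not quite in line with it. Origin: underside of its base (60 x 280 x 12 mm); y along the rail, z up. Same 10 mm bar at x = 0, top at z = 120 mm; posts at y = +115 (near the first rail) and -135 mm rise 16 mm above it. It carries a catch with spring tooth and buffer.
- b_entry (a point): Point on the second rail's top line at y = 66 mm of that rail: where to hang the carrier (its centre 55 to 80 mm). It lies free of the catch there; from here slide it to -y. The ramped spring tooth in the rail's top, 5.5 mm high, lies ahead: the bridge presses it down (up to 3 N upward on the carrier) and it snaps up behind the bridge's +y edge.
- catch_mount: Catch on the second rail. Origin: rail top, y = -43 mm of that rail. The catch is clamped up to 18 mm to either side of it, unmeasured: find it by feel or sight; a latched carrier's centre lies there. Its spring buffer (pad: buffer_c0) is met 4 mm before latching, pushes back 2.4 N plus 1.8 N per mm, solid after 8 mm (17 N). Pushed to 11 to 15 N, the carrier is latched.
- tape_roll: Bystander: small roll of tape, 53 mm wide, 18 mm high, lying flat. Origin: centre of its underside.
- cups_3: Bystander: small clear medicine pot, 46 mm wide, 33 mm high. Origin: centre of its underside.
- bottle_2: Bystander: small white bottle with a dark green label band, 38 mm wide, 68 mm high. Origin: centre of its underside.
- blister_2: Bystander: blister strip, 38 x 90 x 5 mm. Origin: centre of its underside.
- pill_box: Bystander: blue pill box with four lids, 47 x 132 x 29 mm. Origin: centre of its underside.

How it is judged:
By the outcome, as a careful person would: the job done as asked, in the order asked, and still so for the second after the job is handed in, with the robot touching nothing.
It also fails if it takes over 53 s, if anything falls off the work surface, if the arm or the gripper's body presses on something with over 40 N, if the wrist force passes 120 N, or if a joint passes its speed limit or range.

### The arm

A 6-joint arm with a two-finger parallel gripper is mounted at the origin on a cart in front of the work surface, level with it; the furniture and walls round the work are solid. World frame = base frame: x ahead of the robot, y to its left, z up, the work surface at z = 0. Lengths are in m, angles in rad, forces in N, time in s.
With the tool pointing down it reaches from about 0.325 to 0.775 m from the base axis. Payload 9.3 kg.
Tool frame: the origin (TCP) lies at the very end of the fingers, on their centre line; the grasp point (between the pads) lies 19 mm behind it (robot.grip_depth is the z of the grasp point in the tool frame, in m); z points along the fingers, y is the direction in which the jaws open and shut (so a half turn about z gives the same grasp; the last joint's range is limited). The gripper opens to 85 mm and grips with 20 to 120 N. Pads are 22 mm wide; open, the fingers measure 114 mm over their backs; the gripper's body (76 mm by 85 mm) begins 54 mm behind the grasp point. The pads swing forward as they close: fully open they stand 13 mm farther back than shut.
Start: joints at [-0.153, 0.259, 0.021, 1.334, 0, 1.418], TCP at [0.55, -0, 0.231] pointing down, gripper open.
Joint ranges: [-3.04, 3.04], [-0.91, 1.82], [-1.04, 1.36], [-1.92, 1.95], [-1.52, 1.45], [-3.14, 3.14]. Speed limits (rad/s): [2.22, 2.22, 2.79, 3.14, 3.14, 3.14].

### API

Orientations are given as [roll, pitch, yaw] about the fixed x, y, z axes, in that order (R = Rz(yaw) Ry(pitch) Rx(roll)).
In Python, from workcell import robot gives the robot as it stands.
- The arm moves only by the tool step_arm, never from a script. Its argument "series" is one flat list of numbers, 6 for each row, row after row: the shift along the tool's x, y, z in cm, then the turn, a rotation vector about the tool's x, y, z in rad. A call has 1 to 8 rows; each row shifts and turns the commanded pose from where the row before left it, along the tool's axes as they then stand; what a row does not reach is not made up. A row lasts 1/10 s, in which the tool goes at most 50 mm and 8.59 degrees, less where a joint would pass 70% of its speed; a pose out of reach is approached as far as the arm can. A call is refused whole if a number of a shift passes 5 or a number of a turn 0.15, either way. A call with a gripper value outside its range is refused whole. "jaw" is the gripper's target within -1 to 1 (fully open at 1, half-way at 0, shut at -1), set as the call begins (left out, the last holds). The fingers move at their own pace and stop on an object; "newtons" is the grip in N (left out, the last holds). Time passes only in rows, so rows that do not move let the fingers close. It gives the time, the measured TCP pose, the force and the opening at its end, in the units of the state.
- robot.sense(): the state, without advancing time (a new reading comes with each control period).
- robot.capture(name): name is "scene" or "side" or "wrist"; returns a dict with "image" (480x640x3 uint8, red, green, blue), "mtx" (3x3 intrinsics, pixels), "xyz" and "attitude" of the camera in the world. Camera axes: x right, y down, z forward; pixel columns grow to the right and rows downward; lengths in m; the calibration is good to about 2 mm. A picture is of the moment at which its call begins. There is no depth.
- robot.sign_off(): hands the job in, once; it reports no verdict.
Trained networks look in a picture, given as the dict that the camera call returned (one of the last four; its "shot" number tells which), for a name from the list of things; names that differ only in an ending like _2 or _b are one class to them, and where a whole thing is asked for, a point or a joint stands for the part that bears it (a point fixed in the world has none). Each returns a list of dicts, best first, with "p" (0 to 1); they miss things now and then, are a little off and sometimes report something else, mostly with a low value. They report only what shows in the picture. A call takes as long as a camera call.
- robot.find_in(name, picture): "xyz" ([x, y, z] in m, in world coordinates, good to about 4 mm: the middle of the surface that is visible of it).
- robot.regions_of(name, picture): "pixels" (480x640 bool, what is visible of it).
- robot.place_of(name, picture): "xyz" ([x, y, z] in m, in world coordinates, good to about 4 mm: a listed point, or the origin of a listed thing).
The state is a dict: "time_s": time; "joints": joint angles; "qvel": joint speeds; "effort": joint torques, N m; "position": TCP position; "orientation": TCP orientation; "wrist_force": force on the tool from outside, world axes, zero at the start; "torque": the same for the moment, N m; "gripper_width": finger opening in m.
Only numpy, scipy, OpenCV 4.12 (cv2) and the standard library are available. Lean on these libraries where they do the work, as an engineer would, in place of code of your own. Each camera call takes 0.05 s, during which the arm holds its last target. There are 200 camera calls.

## Working session

There is one attempt and no reset: what is moved stays moved. The work goes in short steps, Python scripts to look and compute and a tool call to move; the robot and the scene stay as the last step left them, time stands still between calls to the robot, and variables do not carry over. Pictures are saved under pics/ and viewed, about 8 in all and at most 12, crops included, and the job is handed in when it is done.

Besides the shell and the picture viewer there is one more tool, called after "Emit:" by a JSON object that holds its "name" and its "arguments". step_arm: Moves the arm, as the interface text tells. Its arguments: {"type":"object","properties":{"series":{"type":"array","items":{"type":"number"}},"jaw":{"type":"number"},"newtons":{"type":"number"}},"required":["series"]}

```bash
ls; mkdir -p pics; cat > h.py <<'E'
from workcell import robot
import numpy as np, cv2
from scipy.spatial.transform import Rotation as R
def cap(n,f=None):
    p=robot.capture(n)
    if f: cv2.imwrite('pics/'+f,p['image'][:,:,::-1])
    return p
E
python3 - <<'E'
from h import *
s=robot.sense(); print(s['time_s'],s['position'],s['orientation'],s['wrist_force'],s['gripper_width'])
for n in ['scene','side']:
    p=cap(n,n+'0.png'); print(n,p['xyz'],p['attitude'])
    for t in ['carrier','carrier_tab','carrier_ear','rail_a','hold_bar','rail_b','b_entry','catch_mount','bottle_2','pill_box']:
        r=robot.place_of(t,p); print(t,[(np.round(d['xyz'],4).tolist(),round(d['p'],2), {k:v for k,v in d.items() if k not in('xyz','p')}) for d in r[:2]])
print(robot.sense()['time_s'])
E
```

```text
pics
0.0 [5.49728095e-01 2.61653657e-05 2.30646269e-01] [-3.14025484e+00 -2.10373451e-04  1.57075116e+00] [ 0.17254149 -1.06124968 -0.0195655 ] 0.08562376607363803
scene [ 0.04783831 -0.61703316  0.49018255] [-2.03054923  0.00609934 -0.67706291]
carrier [([0.5155, -0.0774, 0.1205], 0.67, {}), ([0.5132, 0.1361, 0.1173], 0.57, {})]
carrier_tab [([0.5138, 0.1399, 0.1456], 0.77, {})]
carrier_ear [([0.5266, 0.1416, 0.101], 0.83, {})]
rail_a []
hold_bar [([0.5423, 0.0792, 0.1168], 0.46, {})]
rail_b []
b_entry [([0.5177, -0.0808, 0.1202], 0.94, {}), ([0.4355, 0.0096, -0.0059], 0.74, {})]
catch_mount [([0.5277, -0.1903, 0.1188], 0.66, {})]
bottle_2 [([0.4349, 0.0107, -0.0036], 0.81, {}), ([0.5251, -0.1468, 0.0016], 0.6, {})]
pill_box [([0.4474, -0.1866, 0.0019], 0.82, {}), ([0.5422, 0.0766, 0.1205], 0.5, {})]
side [ 0.30351486 -0.71212015  0.54291236] [-2.12621487 -0.00251769 -0.30997317]
carrier [([0.5141, 0.1455, 0.1207], 0.8, {})]
carrier_tab [([0.5137, 0.1369, 0.1482], 0.92, {}), ([0.5418, 0.0776, 0.1126], 0.18, {})]
carrier_ear [([0.5245, 0.139, 0.1054], 0.65, {})]
rail_a [([0.5098, 0.1172, -0.0026], 0.7, {}), ([0.5233, -0.1442, -0.0024], 0.62, {})]
hold_bar [([0.5412, 0.0765, 0.1132], 0.69, {})]
rail_b [([0.5098, 0.1172, -0.0026], 0.7, {}), ([0.5233, -0.1442, -0.0024], 0.62, {})]
b_entry [([0.5145, -0.0797, 0.122], 0.76, {})]
catch_mount [([0.5304, -0.1838, 0.1196], 0.61, {})]
bottle_2 [([0.4447, -0.1858, 0.0018], 0.68, {}), ([0.4369, 0.0145, -0.0026], 0.62, {})]
pill_box [([0.4475, -0.188, 0.0008], 0.83, {})]
1.1
```

View pics/side0.png

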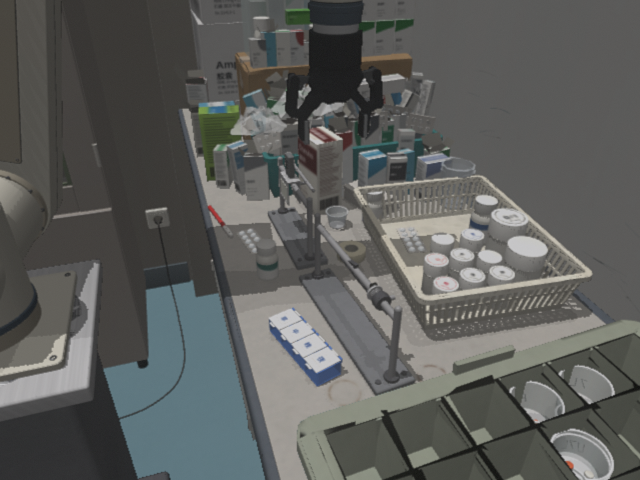

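View pics/scene0.png

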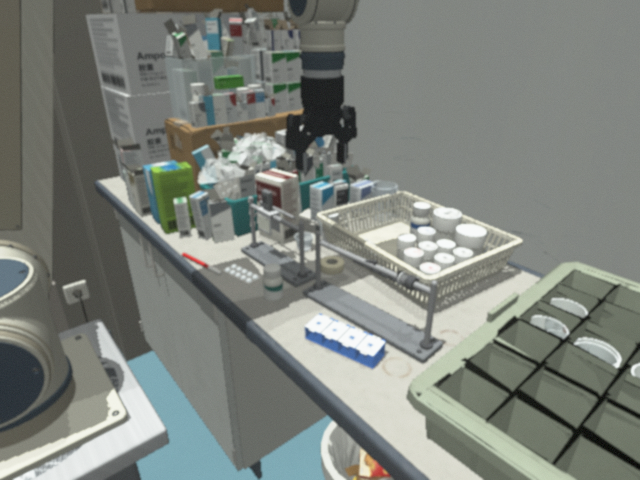

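The side view shows the carrier on the rear rail (~(300,190)) and the catch (~(378,297)) on the front rail; the scene view confirms both. I'll raise the arm and look down with the wrist camera.

Emit:
{"name": "step_arm", "arguments": {"series": [0,-2,-4,0,0,0,0,-2,-4,0,0,0,0,0,-4,0,0,0,0,0,0,0,0,0]}}

```text
time_s: 1.5
position: [0.5106, -0.0001, 0.3567]
orientation: [3.133, 0.001, 1.571]
wrist_force: [-0.3, 0.4, -0.4]
gripper_width: 0.0856
```

```bash
python3 - <<'E'
from h import *
s=robot.sense(); print(s['time_s'],s['position'],s['orientation'])
p=cap('wrist','w1.png'); print(p['xyz'],R.from_euler('xyz',p['attitude']).as_matrix().round(3),p['mtx'])
for t in ['carrier','carrier_tab','carrier_ear','rail_a','hold_bar','rail_b','b_entry','catch_mount']:
    r=robot.place_of(t,p); print(t,[(np.round(d['xyz'],4).tolist(),round(d['p'],2)) for d in r[:2]])
E
```

```text
1.5 [ 5.10601268e-01 -1.08038379e-04  3.56741538e-01] [3.13309001e+00 1.41732050e-03 1.57080437e+00]
[0.51007802 0.07478391 0.49927951] [[ 1.    -0.004  0.009]
 [-0.001 -0.955 -0.296]
 [ 0.009  0.296 -0.955]] [[342.14573848   0.         320.55121564]
 [  0.         342.14573848 243.99772918]
 [  0.           0.           1.        ]]
carrier [([0.5077, 0.1386, 0.1187], 0.81), ([0.4328, 0.0137, -0.0026], 0.63)]
carrier_tab [([0.5124, 0.1397, 0.1511], 0.9), ([0.4441, -0.186, 0.0037], 0.3)]
carrier_ear [([0.5249, 0.1395, 0.104], 0.83)]
rail_a [([0.5272, -0.146, 0.0], 0.82), ([0.5157, 0.1173, 0.0011], 0.75)]
hold_bar [([0.5393, 0.0824, 0.1169], 0.95)]
rail_b [([0.5272, -0.146, 0.0], 0.82), ([0.5157, 0.1173, 0.0011], 0.75)]
b_entry [([0.5166, -0.0824, 0.121], 0.73)]
catch_mount [([0.5274, -0.1881, 0.1177], 0.66)]
```

View pics/w1.png

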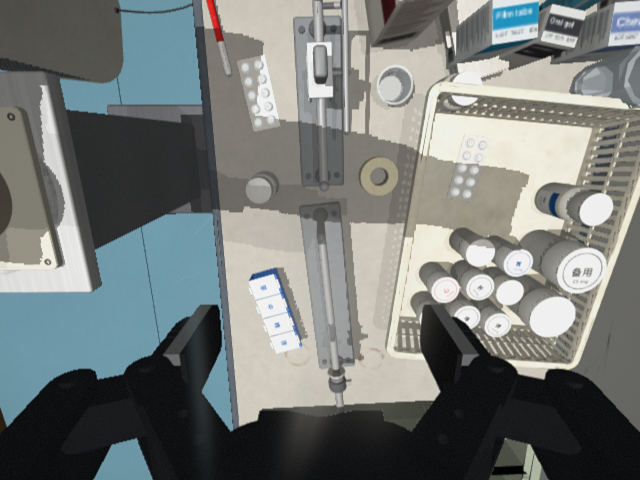

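The wrist view shows the carrier tab at about (320,65), rail A's stop at (323,187), rail B from (320,213) to (339,400), and the catch at about (337,380). I'll zoom in for exact lines.

```bash
python3 - <<'E'
import cv2,numpy as np
i=cv2.imread('pics/w1.png')
a=cv2.resize(i[0:210,270:410],None,fx=2.8,fy=2.8,interpolation=cv2.INTER_CUBIC)
b=cv2.resize(i[200:410,270:410],None,fx=2.8,fy=2.8,interpolation=cv2.INTER_CUBIC)
cv2.imwrite('pics/w1z.png',np.hstack([a,b]))
E
```

```text
(no output)
```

View pics/w1z.png

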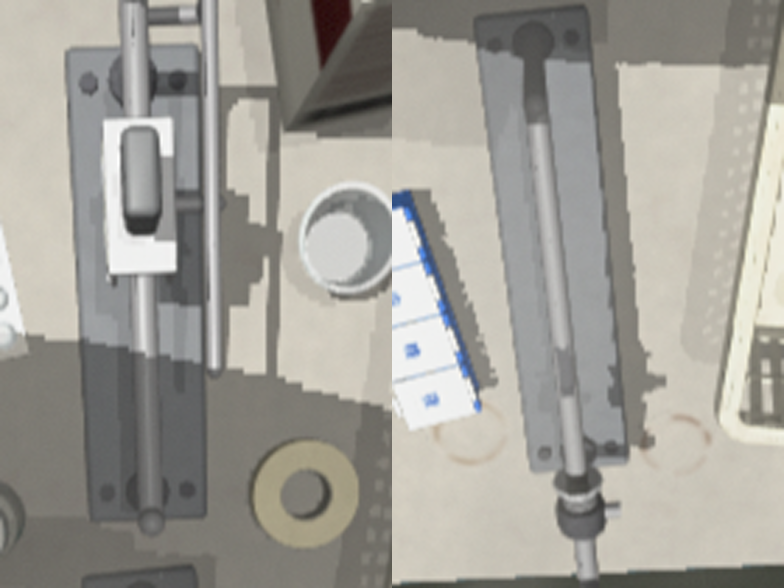

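The zoom shows both rails' centre lines, the tooth at about (565,370) and the buffer pad at about (578,485). I'll convert these to world coordinates.

```bash
cat >> h.py <<'E'
def ray(p,u,v,z):
    M=R.from_euler('xyz',p['attitude']).as_matrix(); d=M@np.linalg.inv(p['mtx'])@[u,v,1]
    return p['xyz']+d*(z-p['xyz'][2])/d[2]
E
python3 - <<'E'
from h import *
p=cap('wrist')
A=lambda u,v,z: ray(p,270+u/2.8,v/2.8,z).round(4)
B=lambda u,v,z: ray(p,270+(u-392)/2.8,200+v/2.8,z).round(4)
print('railA',[A(u,v,.117) for u,v in[(135,40),(145.5,300),(150,470)]])
print('stopA',A(151,520,.136),'bar end',A(216,370,.115),'bar',A(209,60,.115))
print('tab top',A(141,160,.168),A(141,130,.168), A(141,192,.168),'card',A(138,118,.122),A(142,272,.122))
print('railB',[B(u,v,.117) for u,v in[(540,150),(555,300),(573,450)]])
print('stopB',B(537,112,.136),'tooth',B(563,345,.12),B(568,395,.12),'pad',B(578,482,.12),'collar',B(580,510,.12),'endB',B(586,575,.136))
print('baseA',[A(u,v,.012) for u,v in[(66,48),(199,43),(92,520),(205,514)]])
print('baseB',[B(u,v,.012) for u,v in[(476,17),(585,7),(533,470),(627,460)]])
for t in ['carrier_tab','b_entry','catch_mount','tape_roll','cups_3']:
    r=robot.place_of(t,p); print(t,[(np.round(d['xyz'],4).tolist(),round(d['p'],2)) for d in r[:1]])
E
```

```text
railA [array([0.5084, 0.1879, 0.117 ]), array([0.512 , 0.1054, 0.117 ]), array([0.5138, 0.0445, 0.117 ])]
stopA [0.514  0.0279 0.136 ] bar end [0.5385 0.0811 0.115 ] bar [0.5338 0.1825 0.115 ]
tab top [0.5105 0.1409 0.168 ] [0.5105 0.149  0.168 ] [0.5104 0.1321 0.168 ] card [0.5094 0.1631 0.122 ] [0.5107 0.1143 0.122 ]
railB [array([ 0.5131, -0.0529,  0.117 ]), array([ 0.5197, -0.1219,  0.117 ]), array([ 0.5284, -0.1983,  0.117 ])]
stopB [ 0.5118 -0.0309  0.136 ] tooth [ 0.5233 -0.1423  0.12  ] [ 0.5257 -0.1674  0.12  ] pad [ 0.5308 -0.2134  0.12  ] collar [ 0.5319 -0.2288  0.12  ] endB [ 0.5342 -0.2513  0.136 ]
baseA [array([0.4776, 0.2164, 0.012 ]), array([0.5356, 0.2183, 0.012 ]), array([0.4856, 0.0116, 0.012 ]), array([0.542 , 0.0146, 0.012 ])]
baseB [array([ 0.4811, -0.0172,  0.012 ]), array([ 0.5364, -0.0121,  0.012 ]), array([ 0.5098, -0.2884,  0.012 ]), array([ 0.5652, -0.2814,  0.012 ])]
carrier_tab [([0.5088, 0.1396, 0.1472], 0.65)]
b_entry [([0.5178, -0.0793, 0.123], 0.69)]
catch_mount [([0.5294, -0.1903, 0.1187], 0.66)]
tape_roll [([0.5954, 0.0207, -0.0047], 0.91)]
cups_3 [([0.602, 0.1365, 0.003], 0.63)]
```

Emit:
{"name": "step_arm", "arguments": {"series": [3.5,0,-1,0,0,-0.038,3.5,0,3,0,0,0,3.5,0,4,0,0,0,3.5,0,4,0,0,0,0,0,4,0,0,0,0,0,0,0,0,0,0,0,0,0,0,0], "jaw": 0, "newtons": 30}}

```text
time_s: 2.95
position: [0.5063, 0.1356, 0.2169]
orientation: [-3.141, 0.0, 1.609]
wrist_force: [-0.2, 0.3, 1.5]
gripper_width: 0.0426
```

```bash
python3 - <<'E'
from h import *
s=robot.sense(); print(s['time_s'],s['position'],s['orientation'],s['wrist_force'],s['gripper_width'])
p=cap('wrist','w2.png')
for t in ['carrier_tab','carrier']:
    r=robot.place_of(t,p); print(t,[(np.round(d['xyz'],4).tolist(),round(d['p'],2)) for d in r[:1]])
E
```

```text
2.95 [0.50627515 0.13563776 0.21690867] [-3.14122272e+00  1.32577931e-04  1.60882446e+00] [-0.22452545  0.30261568  1.47279627] 0.042625977889012956
carrier_tab [([0.5101, 0.1412, 0.1479], 0.77)]
carrier [([0.5071, 0.1433, 0.1223], 0.86)]
```

View pics/w2.png

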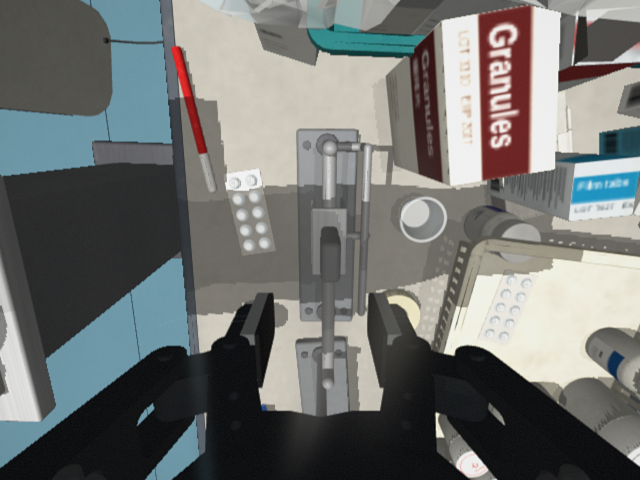

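The carrier tab is at about (330,250), directly ahead of the open fingers. The granules box at about (480,90) is clear of the fingers' path. Descending.

Emit:
{"name": "step_arm", "arguments": {"series": [0.43,0.44,2,0,0,0,0,0,3,0,0,0,0,0,2.5,0,0,0,0,0,1.1,0,0,0,0,0,0,0,0,0,0,0,0,0,0,0]}}

```text
time_s: 3.7
position: [0.5113, 0.1401, 0.1315]
orientation: [3.14, -0.0, 1.608]
wrist_force: [0.8, -0.6, 0.7]
gripper_width: 0.0425
```

```bash
python3 - <<'E'
from h import *
s=robot.sense(); print(s['time_s'],s['position'],s['orientation'],s['wrist_force'],s['gripper_width'])
p=cap('wrist','w3.png')
for t in ['carrier_tab','carrier']:
    r=robot.place_of(t,p); print(t,[(np.round(d['xyz'],4).tolist(),round(d['p'],2)) for d in r[:1]])
E
```

```text
3.7 [0.51132114 0.14008872 0.13154274] [ 3.13960880e+00 -1.30606049e-04  1.60835934e+00] [ 0.84457206 -0.58612201  0.66655396] 0.042510477522287676
carrier_tab [([0.5108, 0.137, 0.1489], 0.67)]
carrier [([0.5065, 0.139, 0.1208], 0.78)]
```

Well placed. Closing with moderate grip.

Emit:
{"name": "step_arm", "arguments": {"series": [0,0,0,0,0,0,0,0,0,0,0,0,0,0,0,0,0,0,0,0,0,0,0,0,0,0,0,0,0,0,0,0,0,0,0,0], "jaw": -1, "newtons": 40}}

```text
time_s: 4.45
position: [0.5107, 0.1403, 0.1305]
orientation: [3.141, -0.0, 1.609]
wrist_force: [0.3, -0.9, 6.4]
gripper_width: 0.0116
```

Emit:
{"name": "step_arm", "arguments": {"series": [0,0,-0.1,0,0,0,0,0,0,0,0,0,0,0,0,0,0,0]}}

```text
time_s: 4.75
position: [0.5101, 0.1402, 0.1307]
orientation: [-3.141, 0.0, 1.609]
wrist_force: [-0.1, 0.2, -2.2]
gripper_width: 0.0115
```

Emit:
{"name": "step_arm", "arguments": {"series": [-1,0,0,0,0,0,-1.5,0,0,0,0,0,-1.5,0,0,0,0,0,-1.5,0,0,0,0,0,-1,0,0,0,0,0,-0.5,0,0,0,0,0,0,0,0,0,0,0]}}

```text
time_s: 5.45
position: [0.5131, 0.0694, 0.1311]
orientation: [3.142, -0.0, 1.607]
wrist_force: [-0.1, 0.6, -2.0]
gripper_width: 0.0115
```

Emit:
{"name": "step_arm", "arguments": {"series": [-0.4,0,0,0,0,0,-0.3,0,0,0,0,0,-0.2,0,0,0,0,0,-0.1,0,0,0,0,0,0,0,0,0,0,0]}}

```text
time_s: 5.95
position: [0.5134, 0.0603, 0.131]
orientation: [-3.142, 0.0, 1.609]
wrist_force: [0.4, -0.5, -1.5]
gripper_width: 0.0112
```

Emit:
{"name": "step_arm", "arguments": {"series": [-0.15,0,0,0,0,0,-0.1,0,0,0,0,0,0,0,0,0,0,0]}}

```text
time_s: 6.25
position: [0.5135, 0.0577, 0.131]
orientation: [-3.142, 0.0, 1.609]
wrist_force: [-0.6, -0.9, -1.3]
gripper_width: 0.0112
```

Emit:
{"name": "step_arm", "arguments": {"series": [-0.1,0,0,0,0,0,-0.1,0,0,0,0,0,0,0,0,0,0,0]}}

```text
time_s: 6.55
position: [0.5136, 0.0559, 0.131]
orientation: [3.142, -0.0, 1.609]
wrist_force: [0.5, 0.9, -2.4]
gripper_width: 0.0113
```

Emit:
{"name": "step_arm", "arguments": {"series": [-0.1,0,0,0,0,0,-0.1,0,0,0,0,0,0,0,0,0,0,0]}}

```text
time_s: 6.85
position: [0.5136, 0.0552, 0.1311]
orientation: [3.141, -0.003, 1.61]
wrist_force: [1.2, 8.5, -1.4]
gripper_width: 0.0119
```

Contact with the stop (8.5 N in y). I'll back off slightly, then lift.

Emit:
{"name": "step_arm", "arguments": {"series": [0.3,0,0,0,0,0,0,0,-0.5,0,0,0,0,0,-1,0,0,0,0,0,0,0,0,0]}}

```text
time_s: 7.25
position: [0.5144, 0.0566, 0.1477]
orientation: [3.139, 0.001, 1.609]
wrist_force: [-0.6, -0.3, -1.3]
gripper_width: 0.0118
```

Emit:
{"name": "step_arm", "arguments": {"series": [0,0,-2,0,0,0,0,0,-2,0,0,0,0,0,-1.7,0,0,0,0,0,0,0,0,0,0,0,0,0,0,0]}}

```text
time_s: 7.75
position: [0.5136, 0.0567, 0.2028]
orientation: [3.141, 0.0, 1.609]
wrist_force: [-0.1, 0.0, -2.2]
gripper_width: 0.0115
```

```bash
python3 - <<'E'
from h import *
s=robot.sense(); print(s['time_s'],s['position'],s['wrist_force'],s['gripper_width'])
p=cap('scene','s4.png')
for t in ['carrier_tab','carrier','carrier_ear']:
    r=robot.place_of(t,p); print(t,[(np.round(d['xyz'],4).tolist(),round(d['p'],2)) for d in r[:2]])
q=cap('wrist','w4.png')
for t in ['b_entry','carrier_tab','carrier']:
    r=robot.place_of(t,q); print(t,[(np.round(d['xyz'],4).tolist(),round(d['p'],2)) for d in r[:2]])
a=cv2.resize(p['image'][120:360,200:440],(600,600))
cv2.imwrite('pics/c4.png',np.hstack([a[:,100:400],cv2.resize(q['image'],(500,600))])[:,:,::-1])
E
```

```text
7.75 [0.51359752 0.05666136 0.20276938] [-0.08649825  0.03661641 -2.15073706] 0.011471572838929356
carrier_tab [([0.512, 0.0562, 0.2175], 0.86)]
carrier [([0.5152, 0.0538, 0.1909], 0.58)]
carrier_ear [([0.529, 0.0578, 0.174], 0.58), ([0.5974, 0.0249, -0.0037], 0.39)]
b_entry []
carrier_tab [([0.5144, 0.0578, 0.2206], 0.7), ([0.5954, 0.0241, -0.0005], 0.39)]
carrier [([0.5094, 0.0567, 0.191], 0.81)]
```

View pics/c4.png

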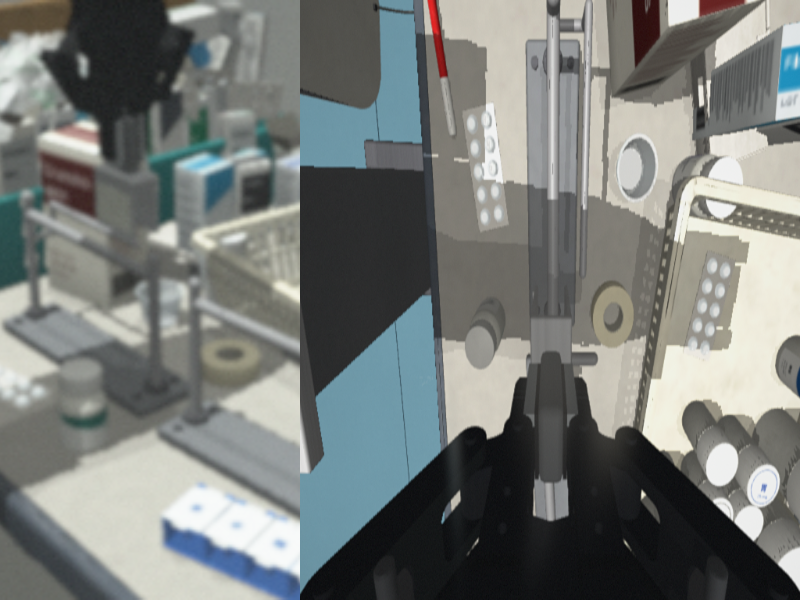

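The carrier hangs upright in the fingers, lifted clear of the rail stop (scene crop ~(130,190)). Now across to rail B's entry.

Emit:
{"name": "step_arm", "arguments": {"series": [-2,0,-0.3,0,0,0,-3,-0.1,0,0,0,0,-3,-0.1,0,0,0,-0.02,-3,0,0,0,0,-0.02,-2.67,0,0,0,0,-0.026,0,0,0,0,0,0,0,0,0,0,0,0]}}

```text
time_s: 8.85
position: [0.5183, -0.0801, 0.2058]
orientation: [-3.141, -0.0, 1.673]
wrist_force: [0.1, 0.9, -1.3]
gripper_width: 0.0115
```

```bash
python3 - <<'E'
from h import *
s=robot.sense(); print(s['time_s'],s['position'],s['orientation'],s['wrist_force'],s['gripper_width'])
for n in ['scene','side']:
    p=cap(n)
    for t in ['carrier_tab','carrier','carrier_ear','b_entry']:
        r=robot.place_of(t,p); print(n,t,[(np.round(d['xyz'],4).tolist(),round(d['p'],2)) for d in r[:2]])
    if n=='side': a=cv2.resize(p['image'][130:400,230:450],(488,600))
    else: a=cv2.resize(p['image'][120:360,240:365],(312,600))
    cv2.imwrite(f'pics/c5{n}.png',a[:,:,::-1])
cv2.imwrite('pics/c5.png',np.hstack([cv2.imread('pics/c5scene.png'),cv2.imread('pics/c5side.png')]))
E
```

```text
8.85 [ 0.51829609 -0.08007889  0.20576363] [-3.14111532e+00 -4.60364643e-04  1.67304961e+00] [ 0.10955807  0.86206213 -1.29763533] 0.011539488607399076
scene carrier_tab [([0.5182, -0.078, 0.2222], 0.94)]
scene carrier [([0.5168, -0.0799, 0.1901], 0.87)]
scene carrier_ear [([0.5327, -0.0797, 0.1783], 0.96)]
scene b_entry [([0.5186, -0.0763, 0.122], 0.62)]
side carrier_tab [([0.5235, -0.0805, 0.2262], 0.62), ([0.5253, -0.1395, -0.0017], 0.35)]
side carrier [([0.5219, -0.0726, 0.1934], 0.63)]
side carrier_ear [([0.5346, -0.0768, 0.1803], 0.78), ([0.5314, -0.1835, 0.1221], 0.63)]
side b_entry [([0.5166, -0.0785, 0.1213], 0.89), ([0.4425, -0.1856, 0.0005], 0.7)]
```

View pics/c5.png

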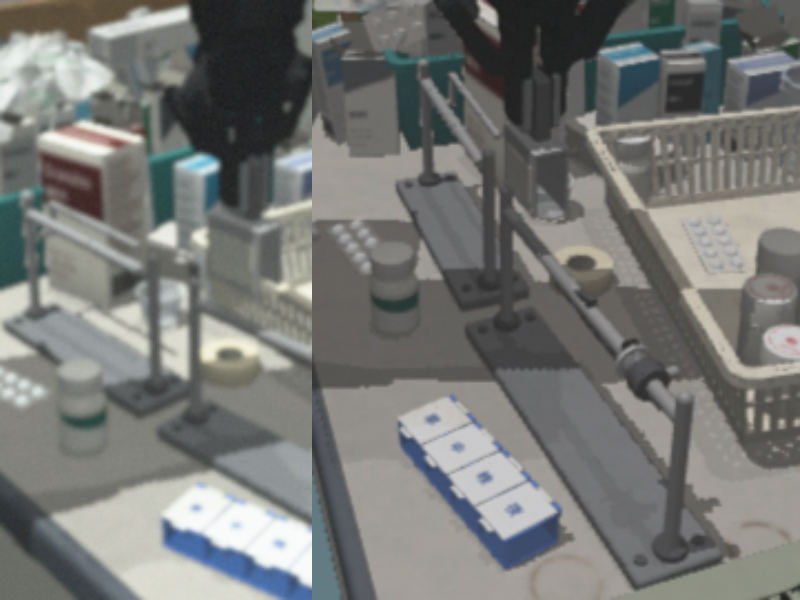

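The carrier is above rail B's near end, just past its post (side crop ~(535,165)); the catch shows at ~(640,360). Lowering with checks.

Emit:
{"name": "step_arm", "arguments": {"series": [0,-0.17,0,0,0,0,0,0,1,0,0,0,0,0,1.5,0,0,0,0,0,1,0,0,0,0,0,0.5,0,0,0,0,0,0,0,0,0]}}

```text
time_s: 9.95
position: [0.5164, -0.0799, 0.1652]
orientation: [-3.14, -0.001, 1.675]
wrist_force: [0.4, 0.1, -0.9]
gripper_width: 0.0117
```

Emit:
{"name": "step_arm", "arguments": {"series": [0,0,1.2,0,0,0,0,0,1.2,0,0,0,0,0,0.6,0,0,0,0,0,0,0,0,0,0,0,0,0,0,0]}}

```text
time_s: 10.45
position: [0.5168, -0.08, 0.136]
orientation: [-3.141, -0.0, 1.675]
wrist_force: [0.0, 0.1, -1.0]
gripper_width: 0.0117
```

Emit:
{"name": "step_arm", "arguments": {"series": [0,0,0.2,0,0,0,0,0,0.1,0,0,0,0,0,0,0,0,0]}}

```text
time_s: 10.75
position: [0.5168, -0.08, 0.1331]
orientation: [3.141, 0.0, 1.675]
wrist_force: [-0.2, 0.2, -1.9]
gripper_width: 0.0116
```

Emit:
{"name": "step_arm", "arguments": {"series": [0,0,0.1,0,0,0,0,0,0.1,0,0,0,0,0,0,0,0,0]}}

```text
time_s: 11.05
position: [0.5167, -0.0799, 0.1309]
orientation: [-3.141, -0.0, 1.675]
wrist_force: [0.1, -0.1, -1.4]
gripper_width: 0.0114
```

Emit:
{"name": "step_arm", "arguments": {"series": [0,0,0.1,0,0,0,0,0,0,0,0,0]}}

```text
time_s: 11.25
position: [0.5168, -0.0799, 0.1305]
orientation: [3.141, 0.0, 1.675]
wrist_force: [-1.4, 0.5, 5.2]
gripper_width: 0.0116
```

Emit:
{"name": "step_arm", "arguments": {"series": [-0.5,0,-0.02,0,0,0,-1,0,0,0,0,0,-1,0,0,0,0,0,-1,0,0,0,0,0,-1,0,0,0,0,0,-0.5,0,0,0,0,0,0,0,0,0,0,0]}}

```text
time_s: 11.95
position: [0.5225, -0.1316, 0.1306]
orientation: [3.141, 0.001, 1.673]
wrist_force: [-0.1, -1.0, 5.1]
gripper_width: 0.0114
```

Emit:
{"name": "step_arm", "arguments": {"series": [-0.8,0,0,0,0,0,-0.8,0,0,0,0,0,-0.8,0,0,0,0,0,-0.8,0,0,0,0,0,-0.4,0,0,0,0,0,0,0,0,0,0,0]}}

```text
time_s: 12.55
position: [0.5261, -0.1674, 0.1306]
orientation: [3.141, 0.001, 1.674]
wrist_force: [0.1, -1.4, 5.2]
gripper_width: 0.0112
```

Emit:
{"name": "step_arm", "arguments": {"series": [-0.5,0,0,0,0,0,-0.4,0,0,0,0,0,-0.2,0,0,0,0,0,0,0,0,0,0,0]}}

```text
time_s: 12.95
position: [0.5271, -0.1778, 0.1306]
orientation: [3.141, 0.001, 1.674]
wrist_force: [0.7, 1.1, 5.7]
gripper_width: 0.0114
```

Emit:
{"name": "step_arm", "arguments": {"series": [-0.2,0,0,0,0,0,-0.1,0,0,0,0,0,0,0,0,0,0,0]}}

```text
time_s: 13.25
position: [0.5274, -0.1805, 0.1306]
orientation: [3.141, 0.0, 1.674]
wrist_force: [-0.0, 2.1, 5.2]
gripper_width: 0.0115
```

Emit:
{"name": "step_arm", "arguments": {"series": [-0.2,0,0,0,0,0,-0.1,0,0,0,0,0,0,0,0,0,0,0]}}

```text
time_s: 13.55
position: [0.5277, -0.1834, 0.1306]
orientation: [3.141, 0.0, 1.674]
wrist_force: [-0.5, 3.1, 6.7]
gripper_width: 0.0117
```

Emit:
{"name": "step_arm", "arguments": {"series": [-0.1,0,0,0,0,0,-0.1,0,0,0,0,0,0,0,0,0,0,0]}}

```text
time_s: 13.85
position: [0.5279, -0.1854, 0.1306]
orientation: [3.141, 0.0, 1.674]
wrist_force: [-0.3, 2.3, 6.2]
gripper_width: 0.0117
```

Emit:
{"name": "step_arm", "arguments": {"series": [-0.1,0,0,0,0,0,-0.1,0,0,0,0,0,0,0,0,0,0,0]}}

```text
time_s: 14.15
position: [0.5281, -0.1873, 0.1306]
orientation: [3.141, 0.0, 1.674]
wrist_force: [-0.0, 2.9, 6.6]
gripper_width: 0.012
```

Emit:
{"name": "step_arm", "arguments": {"series": [-0.1,0,0,0,0,0,-0.1,0,0,0,0,0,0,0,0,0,0,0]}}

```text
time_s: 14.45
position: [0.5283, -0.1893, 0.1306]
orientation: [3.141, 0.0, 1.674]
wrist_force: [-0.5, 3.1, 6.6]
gripper_width: 0.012
```

Emit:
{"name": "step_arm", "arguments": {"series": [-0.1,0,0,0,0,0,-0.1,0,0,0,0,0,0,0,0,0,0,0]}}

```text
time_s: 14.75
position: [0.5284, -0.1908, 0.1306]
orientation: [3.141, -0.001, 1.675]
wrist_force: [-0.7, 5.4, 8.0]
gripper_width: 0.0113
```

Emit:
{"name": "step_arm", "arguments": {"series": [-0.1,0,0,0,0,0,0,0,0,0,0,0,0,0,0,0,0,0]}}

```text
time_s: 15.05
position: [0.5285, -0.1915, 0.1306]
orientation: [3.141, -0.001, 1.675]
wrist_force: [-1.2, 5.9, 7.7]
gripper_width: 0.0113
```

Emit:
{"name": "step_arm", "arguments": {"series": [-0.1,0,-0.02,0,0,0,-0.1,0,0,0,0,0,0,0,0,0,0,0]}}

```text
time_s: 15.35
position: [0.5286, -0.1929, 0.1306]
orientation: [3.141, -0.002, 1.675]
wrist_force: [-0.4, 9.4, 7.8]
gripper_width: 0.0115
```

Emit:
{"name": "step_arm", "arguments": {"series": [-0.1,0,0,0,0,0,0,0,0,0,0,0,0,0,0,0,0,0]}}

```text
time_s: 15.65
position: [0.5286, -0.1937, 0.1306]
orientation: [3.141, -0.003, 1.675]
wrist_force: [-0.6, 9.6, 7.6]
gripper_width: 0.0114
```

Emit:
{"name": "step_arm", "arguments": {"series": [-0.1,0,0,0,0,0,0,0,0,0,0,0,0,0,0,0,0,0]}}

```text
time_s: 15.95
position: [0.5287, -0.1943, 0.1306]
orientation: [3.141, -0.003, 1.676]
wrist_force: [-0.3, 12.2, 9.1]
gripper_width: 0.0115
```

Emit:
{"name": "step_arm", "arguments": {"series": [-0.1,0,0,0,0,0,0,0,0,0,0,0,0,0,0,0,0,0]}}

```text
time_s: 16.25
position: [0.5288, -0.195, 0.1306]
orientation: [3.141, -0.004, 1.676]
wrist_force: [-0.4, 12.7, 9.3]
gripper_width: 0.0115
```

Emit:
{"name": "step_arm", "arguments": {"series": [-0.05,0,-0.03,0,0,0,0,0,0,0,0,0,0,0,0,0,0,0]}}

```text
time_s: 16.55
position: [0.5287, -0.1953, 0.1307]
orientation: [3.141, -0.004, 1.676]
wrist_force: [-0.4, 13.8, 7.2]
gripper_width: 0.0118
```

Emit:
{"name": "step_arm", "arguments": {"series": [-0.06,0,0,0,0,0,0,0,0,0,0,0,0,0,0,0,0,0]}}

```text
time_s: 16.85
position: [0.5288, -0.1958, 0.1307]
orientation: [3.141, -0.005, 1.676]
wrist_force: [-0.5, 14.1, 8.1]
gripper_width: 0.0113
```

Emit:
{"name": "step_arm", "arguments": {"series": [0.15,0,0,0,0,0,0.15,0,0,0,0,0,0,0,0,0,0,0]}}

```text
time_s: 17.15
position: [0.5287, -0.1939, 0.1307]
orientation: [3.141, -0.002, 1.675]
wrist_force: [0.4, 9.2, 4.3]
gripper_width: 0.0119
```

Emit:
{"name": "step_arm", "arguments": {"series": [0.1,0,0,0,0,0,0.1,0,0,0,0,0,0,0,0,0,0,0]}}

```text
time_s: 17.45
position: [0.5286, -0.1933, 0.1306]
orientation: [3.141, 0.001, 1.674]
wrist_force: [2.0, -0.3, 0.6]
gripper_width: 0.0118
```

Emit:
{"name": "step_arm", "arguments": {"series": [0.06,0,0,0,0,0,0,0,0,0,0,0,0,0,0,0,0,0]}}

```text
time_s: 17.75
position: [0.5286, -0.1931, 0.1306]
orientation: [-3.141, 0.002, 1.674]
wrist_force: [1.1, -4.9, -1.5]
gripper_width: 0.0116
```

Position holds at -0.193 while the pull reverses sign, so the tooth is holding. I'll ease off the pull, release gently and lift away.

Emit:
{"name": "step_arm", "arguments": {"series": [-0.05,0,0,0,0,0,0,0,0,0,0,0,0,0,0,0,0,0,0,0,0,0,0,0,0,0,0,0,0,0,0,0,0,0,0,0], "jaw": -0.2}}

```text
time_s: 18.35
position: [0.5284, -0.1923, 0.1307]
orientation: [-3.142, -0.0, 1.675]
wrist_force: [0.3, -0.5, 0.1]
gripper_width: 0.0343
```

Emit:
{"name": "step_arm", "arguments": {"series": [0,0,-1,0,0,0,0,0,-2,0,0,0,0,0,-4,0,0,0,0,0,-4,0,0,0,0,0,0,0,0,0,0,0,0,0,0,0]}}

```text
time_s: 18.95
position: [0.5288, -0.1925, 0.2422]
orientation: [3.139, 0.001, 1.675]
wrist_force: [0.3, -0.2, 0.2]
gripper_width: 0.0342
```

```bash
python3 - <<'E'
from h import *
s=robot.sense(); print(s['time_s'],s['position'],s['wrist_force'],s['gripper_width'])
for n in ['scene','side','wrist']:
    p=cap(n,f'f{n}.png')
    for t in ['carrier_tab','carrier','tape_roll','cups_3','bottle_2','blister_2','pill_box']:
        r=robot.place_of(t,p); print(n,t,[(np.round(d['xyz'],4).tolist(),round(d['p'],2)) for d in r[:1]])
a=cv2.resize(cv2.imread('pics/fside.png')[160:400,250:450],(400,480)); b=cv2.resize(cv2.imread('pics/fwrist.png')[:,120:520],(400,480))
cv2.imwrite('pics/f.png',np.hstack([a,b]))
E
```

```text
18.95 [ 0.52880725 -0.19247524  0.24215949] [ 0.31876027 -0.16890028  0.2485492 ] 0.03418723661241942
scene carrier_tab [([0.5301, -0.1913, 0.1486], 0.86)]
scene carrier [([0.5311, -0.1968, 0.1176], 0.82)]
scene tape_roll [([0.5966, 0.0246, -0.0016], 0.56)]
scene cups_3 [([0.6032, 0.1394, -0.004], 0.54)]
scene bottle_2 [([0.4316, 0.0123, -0.0018], 0.55)]
scene blister_2 [([0.4295, 0.1303, -0.0038], 0.73)]
scene pill_box [([0.4472, -0.1867, 0.005], 0.71)]
side carrier_tab [([0.5315, -0.1956, 0.1507], 0.73)]
side carrier [([0.5346, -0.1883, 0.1171], 0.92)]
side tape_roll [([0.5948, 0.0247, 0.0007], 0.55)]
side cups_3 [([0.6043, 0.1434, -0.0012], 0.87)]
side bottle_2 [([0.4327, 0.0138, -0.0029], 0.89)]
side blister_2 [([0.4327, 0.1343, 0.0017], 0.69)]
side pill_box [([0.4447, -0.1864, 0.002], 0.87)]
wrist carrier_tab [([0.5298, -0.1934, 0.1504], 0.85)]
wrist carrier [([0.5246, -0.19, 0.1227], 0.98)]
wrist tape_roll []
wrist cups_3 []
wrist bottle_2 []
wrist blister_2 []
wrist pill_box [([0.4449, -0.1852, 0.0024], 0.95)]
```

View pics/f.png

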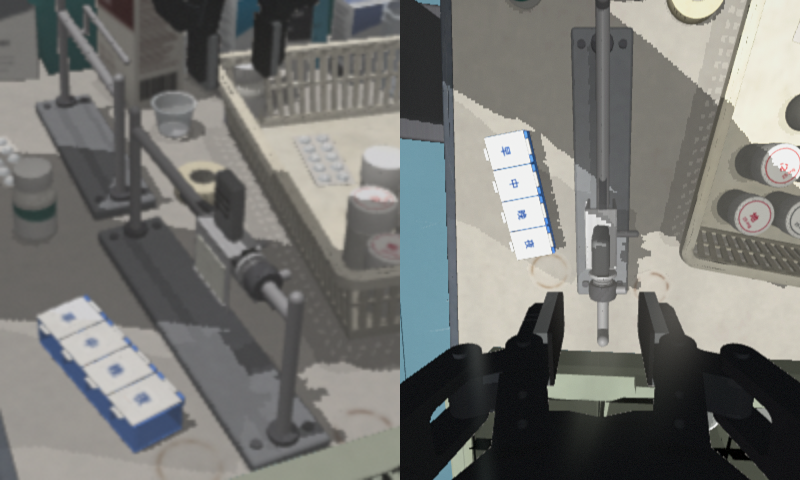

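The carrier sits level on rail B against the buffer (crop ~(225,225) side, (600,250) wrist), with the gripper clear. The bystanders are where they were.

```bash
python3 -c "
from h import *
print(robot.sign_off())"
```

```text
the job is handed in; nothing more can be done
None
```

The carrier is now latched on the second rail, and I handed the job in at about 19 s.

- **First rail:** I slid the carrier until it touched the end stop (8.5 N). I then backed off slightly and lifted it clear of the hold-down bar, with no upward force felt.
- **Second rail:** I hung it on the near end and slid it over the tooth. I then pressed it into the buffer to about 14 N at the wrist, including some friction. That was roughly 6 mm of the 8 mm buffer travel, so it did not go solid.
- **Latch check:** When I eased back, the carrier stopped about 2.5 mm short of its deepest point and stayed there against a pull of about 5 N. After I let go, the cameras put its grip tab at y ≈ -0.191 to -0.196 m, against about -0.193 m while held.
- **Bench:** The tape roll, pot, bottle, blister strip and pill box were found at unchanged positions, or look unmoved in the pictures. The wrist force at the end was about zero, with the gripper well clear.

No check failed. The snap itself did not show as a clear force step, so I'm judging the latch from the back-pull and the final pictures.

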